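Lock the plug of a drinking-water tank with its two cam arms

TASK

Close the filling port of the low steel water tank: pick up the plug by its blue knob, put it into the port and press it straight down past the dragging seal until it bears firmly on its seat, holding it there at 15 to 25 N (never over 40 N) for half a second. Then swing both brass cam arms all the way down, together rather than one after the other and with no more than about 40 N on each, so that they lock the plug, and let go. Leave everything else on the worktop alone.

Things in the scene. Friction and masses are not known exactly. Their poses are not given: they have to be found in the camera images.
- tank: Low round steel water tank, 144 mm wide, top at 60 mm, fixed. In the middle of its top a coupler port rises to 119 mm (56 mm wide at its flared mouth, 48 mm below) with a brass cam arm on either side. Origin: centre of its underside; z up; a black outlet sticks out 90 mm along -x; the arms lie in its y-z plane, left one on +y, right one on -y.
- port (a point): Centre of the port's mouth, axes as the tank's. Bore 41 mm, flared to 49 mm over the top 5 mm. The plug's end meets a rubber seal 21 mm below the mouth, which gives way at about 6 to 8 N and stays where pushed (no spring-back). The hard seat comes 10 to 13 mm further down: how far cannot be seen, only felt. Until the plug is seated the cam noses hit its side and the arms will not go down.
- plug_mid (a point): Centre (half-way up) of the loose upright plug, z up its axis: steel, 54 mm tall, 0.17 to 0.29 kg, 39 mm wide, chamfered lower end, groove, 47 mm flange 35.5 to 38.5 mm above the end, then a blue knob 28 mm wide, 15.5 mm tall (its middle 19 mm above this point) to hold it by. Seated, this point is 4 to 7 mm below the port's mouth; on the untouched seal 6 mm above. Any yaw fits.
- cam_left (a joint): Angle of the cam arm on the tank's +y side, rad: 0 level outward, negative raised (to -0.35), 1.57 fully down beside the port (stop). Starts about level, needs about 0.1 N m (more as the nose enters the groove), stays where put. Pivot line along the tank's x, 25 mm from the port's axis, 5 mm below the mouth. Flat arm 13 mm wide, 6 mm thick, 46 mm long from the pivot, with a thin ring to 65 mm.
- cam_right (a joint): The same for the arm on the tank's -y side: 0 level outward, 1.57 fully down. Open fingers about 80 mm apart, one on each arm, lowered astride the seated plug until the tips are 20 mm below the pivots carry both arms about 1 rad down; closing them then squeezes both fully down (62 mm across the outsides). The seated plug's top is 20 to 23 mm above the mouth.
- cam_left_end (a point): End of the left arm's flat bar, 46 mm from its pivot, in the middle of its thickness.
- cam_right_end (a point): End of the right arm's flat bar, 46 mm from its pivot, in the middle of its thickness.
- mug: Patterned ceramic mug, about 92 mm wide, 95 mm tall, loose bystander at the back. Origin: centre of its underside.
- tin: Round food tin, 86 mm wide, 40 mm tall, loose bystander at the back. Origin: centre of its underside.
- timer: Green and white kitchen timer, 65 mm wide, 58 mm tall, loose bystander at the back. Origin: centre of its underside.
- garlic: Garlic bulb, 50 mm, loose bystander at the back left. Origin: centre of its underside.
There are look-alikes about, which are no part of the job. Leave any pink look-alike of the part that bears plug_mid alone.

How it is judged:
On the way, in this order (a step that is already met when the one before it is completed fails the run):
1. with both arms still up, the plug is held down on its seat with at least 11 N (z of plug_mid in the frame of port below -0.002 m and horizontal distance between plug_mid and port below 0.004 m and angle between plug_mid's own z axis and vertical below 0.08 rad and contact force between plug and tank above 11 N and value of joint each of cam_left, cam_right below 0.5 rad), for 0.2 s.
2. both cam arms are fully down over the seated plug (z of plug_mid in the frame of port below -0.002 m and horizontal distance between plug_mid and port below 0.004 m and angle between plug_mid's own z axis and vertical below 0.08 rad and value of joint each of cam_left, cam_right above 1.45 rad), for 0.2 s.
At the end, for the whole second after the job is handed in: The plug is upright in the port (within 4 mm of its axis and 0.08 rad), its centre at least 2 mm below the mouth's plane (seated: 4 to 7 mm below), both cam arms past 1.45 rad, everything at rest and released (all of step 2 and linear speed of plug below 0.01 m/s and contact force between the fingers and anything else below 0.5 N); the robot touches nothing.
It fails at once if the plug is forced into the port with more than 40 N (contact force between plug and tank above 40 N and value of joint each of cam_left, cam_right below 0.4 rad).
It fails at once if the arms or the port are forced with more than 100 N by the fingers (both together) (contact force between the fingers and tank above 100 N).
It fails at once if one arm is swung down past 1.1 rad while the other is still above 0.35 rad ((value of joint cam_left above 1.1 rad and value of joint cam_right below 0.35 rad) or (value of joint cam_right above 1.1 rad and value of joint cam_left below 0.35 rad)).
It fails at once if a bystander is moved by more than 30 mm (distance of any of mug, tin, timer, garlic from where it was at the start of the episode above 0.03 m).
It also fails if it takes over 62 s, if anything falls off the work surface, if the arm or the gripper's body presses on something with over 40 N, if the wrist force passes 120 N, or if a joint passes its speed limit or range.

ROBOT

A 6-joint arm with a two-finger parallel gripper is mounted at the origin on a cart in front of the work surface, level with it; the furniture and walls round the work are solid. World frame = base frame: x ahead of the robot, y to its left, z up, the work surface at z = 0. Lengths are in m, angles in rad, forces in N, time in s.
With the tool pointing down it reaches from about 0.3 to 0.775 m from the base axis. Payload 14.6 kg.
Tool frame: the origin (TCP) lies midway between the tips of the shut fingers; the grasp point (between the pads) lies 19 mm behind it; z points along the fingers, y is the line along which they close (so a half turn about z gives the same grasp; the last joint's range is limited). The gripper opens to 85 mm and grips with 20 to 120 N. Pads are 22 mm wide; open, the fingers measure 114 mm over their backs; the gripper's body (76 mm by 85 mm) begins 54 mm behind the grasp point. The pads swing forward as they close: fully open they stand 13 mm farther back than shut.
Start: joints at [-1.386, 0.3, 1.521, -0, 1.321, -0.067], TCP at [0.137, -0.533, 0.231] pointing down, gripper open.
Joint ranges: [-3.03, 3.03], [-0.79, 2.21], [0.23, 2.52], [-1.04, 4.18], [0, 3.07], [-2.55, 2.55]. Speed limits (rad/s): [2.22, 2.22, 2.57, 3.14, 3.14, 3.14].

INTERFACE

Orientations are given as a rotation vector (axis times angle).
In Python, from workcell import readout, snapshot, job_done gives the robot as it stands.
- The arm moves only by the tool carry_out, never from a script. Its argument "commands" is a list of rows, each an object with "translation": the shift along the tool's x, y, z scaled (see below), a list of three; "rot": the turn, a rotation vector about the tool's x, y, z scaled (see below), a list of three; "gripper": the closure in counts, from 0 (fully open) to 255 (shut). A call has 1 to 8 rows; each row is the pose to reach, as a shift and turn from the pose commanded when the call began, along the tool's axes at that moment; what a row does not reach only later rows make up. The controller multiplies each number of a shift by 500 mm and each number of a turn by 1.5 rad. A row lasts 1/8 s, in which the tool goes at most 62.5 mm and 10.7 degrees, less where a joint would pass 70% of its speed; a pose out of reach is approached as far as the arm can. A call with a number of a shift or a turn outside -1 to 1 is refused whole. A call with a gripper value outside its range is refused whole. The fingers move at their own pace and stop on an object; the grip force is fixed at half the most. Time passes only in rows, so rows that repeat a pose let the fingers close. It gives the time, the measured TCP pose, the force, the opening and the grip force at its end, in the units of the state.
- readout.observe(): the state, without advancing time (a new reading comes with each control period).
- snapshot(name): name is "scene" or "top"; returns a dict with "color" (480x640x3 uint8, red, green, blue), "vfov" (degrees; the focal length in pixels is half the picture's height over the tangent of half this angle, whatever the lens; pixels are square), "cx", "cy" (the principal point, pixels), "R" (3x3) and "t" (3): a world point X has camera coordinates R X + t. Camera axes: x right, y down, z forward; pixel columns grow to the right and rows downward; lengths in m; the calibration is good to about 2 mm. A picture is of the moment at which its call begins. There is no depth.
- job_done(): hands the job in; it is judged then, once.
The state is a dict: "t": time; "qpos": joint angles; "joint_vel": joint speeds; "joint_torque": joint torques, N m; "position": TCP position; "eef_rot": TCP orientation; "force": force on the tool from outside, world axes, zero at the start; "moment": the same for the moment, N m; "width": opening from 0.0 (shut) to 1.0 (fully open); "finger_force": force on a finger pad.
Only numpy, scipy, OpenCV 4.12 (cv2) and the standard library are available. Lean on these libraries where they do the work, as an engineer would, in place of code of your own. Each camera call takes 0.05 s, during which the arm holds its last target. There are 200 camera calls.

## Working session

There is one attempt and no reset: what is moved stays moved. The work goes in short steps, Python scripts to look and compute and a tool call to move; the robot and the scene stay as the last step left them, time stands still between calls to the robot, and variables do not carry over. Pictures are saved under pics/ and viewed, at most 10 in all, crops included, and the job is handed in when it is done.

Besides the shell and the picture viewer there is one more tool, called after "Request:" as name(argument=value, ...) on one line, values as JSON. carry_out: Moves the arm, as the interface text tells. Shifts and turns lie within -1 to 1; 1 stands for 500 mm of shift or 1.5 rad of turn. Its arguments: {"type":"object","properties":{"commands":{"type":"array"}},"required":["commands"]}

```bash
mkdir -p pics
cat > h.py <<'E'
import numpy as np, cv2, json
from workcell import readout, snapshot, job_done
def cam(n):
    s=snapshot(n); s['f']=240/np.tan(np.radians(s['vfov'])/2); s['R']=np.array(s['R']); s['t']=np.array(s['t']); return s
def ray(s,u,v):
    d=s['R'].T@np.array([(u-s['cx'])/s['f'],(v-s['cy'])/s['f'],1]); c=-s['R'].T@s['t']; return c,d
def onz(s,u,v,z):
    c,d=ray(s,u,v); return c+d*(z-c[2])/d[2]
def proj(s,X):
    p=s['R']@np.array(X)+s['t']; return s['f']*p[:2]/p[2]+[s['cx'],s['cy']]
def save(s,name,box=None,k=1):
    im=s['color'][:,:,::-1]
    if box: im=im[box[1]:box[3],box[0]:box[2]]
    cv2.imwrite('pics/'+name,cv2.resize(im,None,fx=k,fy=k,interpolation=cv2.INTER_CUBIC))
E
python3 - <<'E'
from h import *
print(readout.observe())
for n in('scene','top'):
    s=cam(n); save(s,n+'0.png'); c,_=ray(s,0,0); print(n,s['vfov'],s['cx'],s['cy'],c.round(3),s['R'].round(3).tolist())
    np.save(n+'0.npy',s,allow_pickle=True)
E
```

```text
{'t': 0.0, 'qpos': array([-1.38559514e+00,  3.00487287e-01,  1.52159898e+00,  2.83711670e-05,
        1.32064251e+00, -6.65954252e-02]), 'joint_vel': array([-8.72122593e-07,  1.49429972e-03,  5.53748480e-04, -1.83353133e-03,
       -4.44489028e-05, -9.14094905e-05]), 'joint_torque': array([-1.65776713e-03, -5.43502557e+01, -3.61795378e+01, -1.80481161e-04,
        4.06513660e-03,  3.98518381e-06]), 'position': array([ 0.13699385, -0.53243259,  0.23070485]), 'eef_rot': array([-3.11560242e+00, -3.94323576e-01,  6.26523040e-05]), 'force': array([ 0.30236305, -0.49013872, -0.36944339]), 'moment': array([-0.02802047,  0.03942958, -0.04008514]), 'finger_force': 0.0, 'width': 1.0050953041174688}
scene 42.313839120990785 313.4469490411796 242.54355024023437 [-0.064  0.546  0.587] [[-0.583, -0.812, 0.013], [-0.42, 0.288, -0.861], [0.695, -0.507, -0.509]]
top 55.28890813737181 316.0357129067773 243.22596198772968 [0.514 0.078 0.989] [[-0.011, -1.0, 0.022], [-0.996, 0.009, -0.091], [0.091, -0.023, -0.996]]
```

View pics/scene0.png

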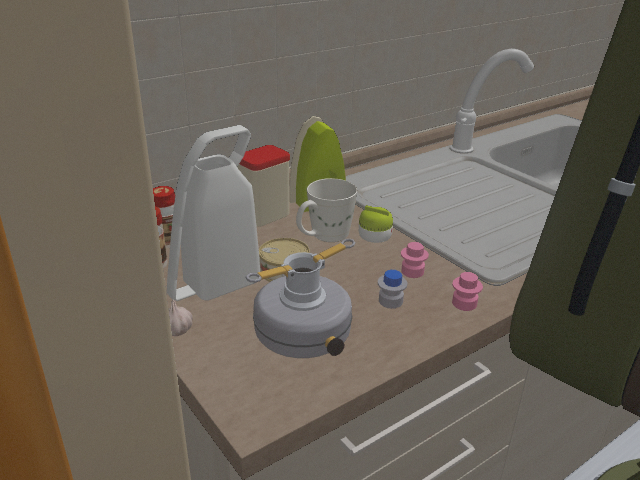

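View pics/top0.png

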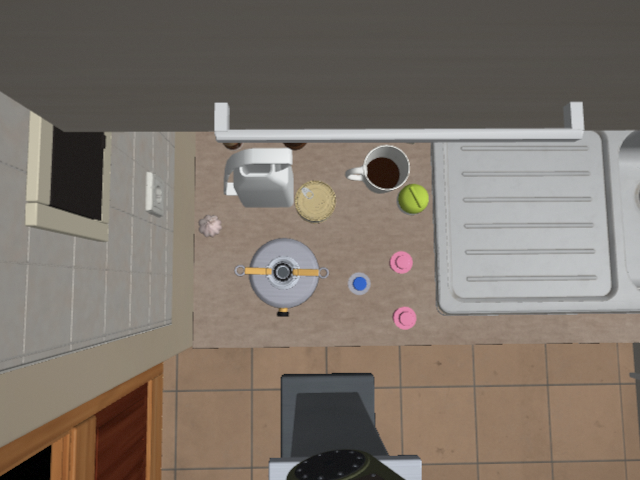

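Scene: the tank with its two brass arms is at top (283,271) and scene (302,290). Candidates for the plug:
- Blue-knobbed steel plug: top (360,284), scene (392,288).
- Pink look-alike: top (401,262).
- Pink look-alike: top (404,318).

I choose the blue one.

Run:
```python
from h import *
S={n:np.load(n+'0.npy',allow_pickle=True).item() for n in('scene','top')}
B={}
for n,s in S.items():
    hsv=cv2.cvtColor(s['color'],cv2.COLOR_RGB2HSV)
    m=cv2.inRange(hsv,(105,120,60),(125,255,255)); k,l,st,c=cv2.connectedComponentsWithStats(m)
    print(n,'blue',[(st[i].tolist(),c[i].round(1).tolist()) for i in range(1,k) if st[i][4]>20])
    i=1+np.argmax(st[1:,4]); B[n]=c[i]
    m=cv2.inRange(hsv,(12,110,100),(28,255,255))
    x0,y0,x1,y1=(220,230,340,300) if n=='top' else (235,230,365,290)
    z=np.zeros_like(m); z[y0:y1,x0:x1]=m[y0:y1,x0:x1]
    k,l,st,c=cv2.connectedComponentsWithStats(z); print(n,'brass',[(st[i].tolist(),c[i].round(1).tolist()) for i in range(1,k) if st[i][4]>15])
s=S['top']; print('blue top at .054',onz(s,*B['top'],.054), 'at 0.050 scene',onz(S['scene'],*B['scene'],.049))
def tri(a,b):
    c1,d1=ray(S['top'],*a);c2,d2=ray(S['scene'],*b)
    k=np.linalg.lstsq(np.c_[d1,-d2],c2-c1,rcond=None)[0]; p,q=c1+d1*k[0],c2+d2*k[1]; return (p+q)/2,np.linalg.norm(p-q)
print('tri',tri(B['top'],B['scene']))
save(S['top'],'cropT.png',(220,225,420,335),4)
save(S['scene'],'cropS.png',(240,220,440,360),4)
```

```text
scene blue [([385, 270, 17, 17, 190], [393.1, 276.5])]
scene brass [([313, 243, 32, 19, 218], [329.1, 252.1]), ([258, 266, 34, 13, 225], [274.3, 271.6])]
top blue [([353, 277, 13, 13, 136], [359.3, 283.1])]
top brass [([245, 267, 26, 7, 154], [257.0, 270.5]), ([293, 269, 25, 7, 143], [305.0, 271.7])]
blue top at .054 [ 0.51689829 -0.03111684  0.054     ] at 0.050 scene [ 0.51521809 -0.03245429  0.049     ]
tri (array([ 0.51635696, -0.03240462,  0.04839113]), np.float64(0.0016876309094565614))
```

View pics/cropT.png

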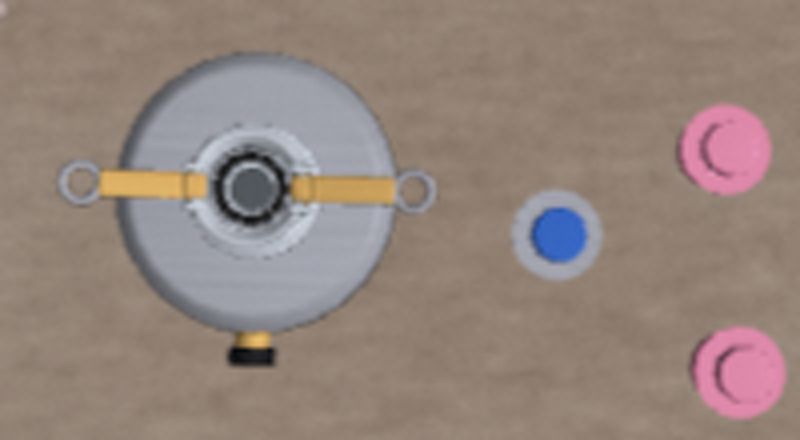

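View pics/cropS.png

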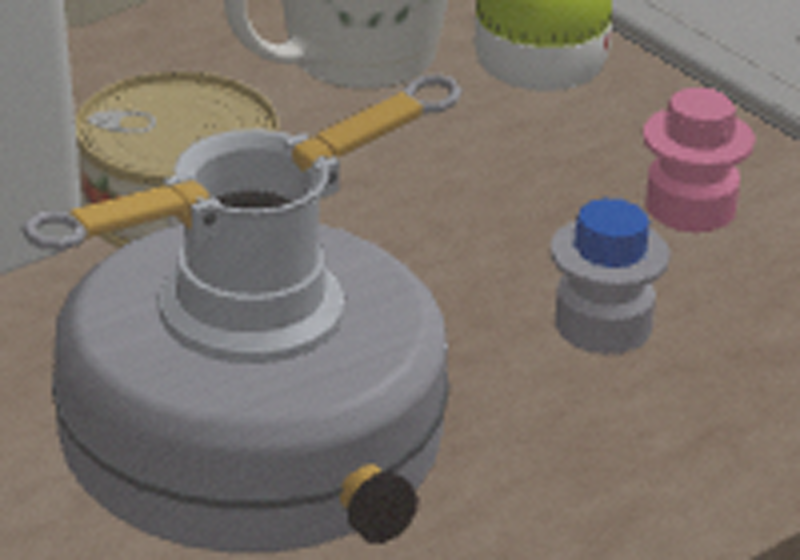

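The blue plug stands upright in top crop (558,235) and scene crop (608,245). It triangulates to z = 0.048, which fits the knob. The pink ones are clear of it. Next I'll estimate the port from several cues and compute the first move.

```bash
cat >> h.py <<'E'
from scipy.spatial.transform import Rotation as Ro
def delta(pos,yaw=None):
    """numbers for a move to world pos with tool down, tool x at yaw (closest half-turn)"""
    o=readout.observe(); R=Ro.from_rotvec(o['eef_rot']); R0=R.as_matrix()
    tr=R0.T@(np.array(pos)-o['position'])/.5
    cands=[(R.inv()*(Ro.from_euler('z',yaw+k*np.pi)*Ro.from_euler('x',np.pi))).as_rotvec()/1.5 for k in (0,1)]
    r=min(cands,key=np.linalg.norm)
    print('tool x',R0[:,0].round(3),'shift',tr.round(4),'rot',r.round(4),'pos',o['position'].round(4),'F',o['force'].round(1),'w',round(o['width'],3),'ff',o['finger_force'],'t',o['t'])
E
python3 - <<'E'
from h import *
S={n:np.load(n+'0.npy',allow_pickle=True).item() for n in('scene','top')}
def tri(a,b):
    c1,d1=ray(S['top'],*a);c2,d2=ray(S['scene'],*b)
    k=np.linalg.lstsq(np.c_[d1,-d2],c2-c1,rcond=None)[0]; p,q=c1+d1*k[0],c2+d2*k[1]; return ((p+q)/2).round(4),np.linalg.norm(p-q).round(4)
T=lambda x,y:(x/4+220-.4,y/4+225-.4); C=lambda x,y:(x/4+240-.4,y/4+220-.4)
L=tri(T(101,183),C(77,222)); R=tri(T(395,190),C(420,107)); print('ends',L,R)
d=L[0]-R[0]; yaw=np.arctan2(-d[0],d[1]); print('mid',(L[0]+R[0])/2,'len',np.linalg.norm(d),'yaw',yaw)
# dark seal ring at z=.098 in top
g=cv2.cvtColor(S['top']['color'],cv2.COLOR_RGB2GRAY); m=np.zeros_like(g); m[258:286,270:297]=(g[258:286,270:297]<60)*255
ys,xs=np.nonzero(m); (cx,cy),r=cv2.minEnclosingCircle(np.c_[xs,ys].astype(np.float32)); print('ring',cx,cy,r,xs.mean(),ys.mean(),onz(S['top'],cx,cy,.098),'dia',2*(r+.5)/S['top']['f']*.89)
s=S['scene']
for c in [(.0,.0)]:
    P=(L[0]+R[0])/2; P=np.array([P[0],P[1],.119])
    print('mouth proj scene crop',(proj(s,P)-[239.6,219.6])*4,'top crop',(proj(S['top'],P)-[219.6,224.6])*4)
    a=np.arange(0,6.28,.79); print([((proj(s,P+[.028*np.cos(t),.028*np.sin(t),0])-[239.6,219.6])*4).round().tolist() for t in a])
# mean-colour tank circle in top
h=cv2.HoughCircles(cv2.GaussianBlur(g,(3,3),0),cv2.HOUGH_GRADIENT,1,100,param1=80,param2=20,minRadius=31,maxRadius=39)
if h is not None:
  for c in h[0]: 
    if abs(c[0]-283)<15 and abs(c[1]-271)<15: print('tank',c,onz(S['top'],c[0],c[1],.04))
delta([.516,-.032,.15],yaw)
E
```

```text
ends (array([0.5431, 0.1928, 0.1213]), np.float64(0.0006)) (array([0.5371, 0.0527, 0.1222]), np.float64(0.0035))
mid [0.5401  0.12275 0.12175] len 0.1402313089149495 yaw -0.04280039831759182
ring 282.17022705078125 271.7872314453125 8.864924430847168 281.9512195121951 271.7926829268293 [0.54022539 0.12349169 0.098     ] dia 0.03637963801607537
mouth proj scene crop [252.91076066 168.92958459] top crop [249.55518816 187.70585311]
[[208.0, 135.0], [175.0, 161.0], [187.0, 194.0], [240.0, 212.0], [301.0, 204.0], [332.0, 176.0], [316.0, 144.0], [264.0, 128.0]]
tank [284.5 273.5  32.9] [0.53836394 0.12169382 0.04      ]
tool x [0.968 0.249 0.   ] shift [ 0.9835 -0.7803  0.1624] rot [-7.000e-04  1.000e-04  1.964e-01] pos [ 0.137  -0.5324  0.2307] F [-0.2  0.6  0.1] w 1.0 ff 0.0 t 0.1
```

Request:
carry_out(commands=[{"translation":[0.98,-0.78,0.1],"rot":[0,0,0.196],"gripper":0},{"translation":[0.98,-0.78,0.1],"rot":[0,0,0.196],"gripper":0},{"translation":[0.98,-0.78,0.1],"rot":[0,0,0.196],"gripper":0},{"translation":[0.98,-0.78,0.1],"rot":[0,0,0.196],"gripper":0},{"translation":[0.98,-0.78,0.1],"rot":[0,0,0.196],"gripper":0},{"translation":[0.98,-0.78,0.1],"rot":[0,0,0.196],"gripper":0},{"translation":[0.98,-0.78,0.1],"rot":[0,0,0.196],"gripper":0},{"translation":[0.98,-0.78,0.1],"rot":[0,0,0.196],"gripper":0}])

```text
t: 1.1
position: [0.4378, -0.1335, 0.1914]
eef_rot: [3.141, -0.066, 0.0]
force: [0.3, -0.9, 0.9]
width: 1.001
finger_force: 0.0
```

```bash
python3 -c "
from h import *
delta([.516,-.032,.12],-.043)"
```

```text
tool x [ 0.999 -0.042  0.   ] shift [ 0.1476 -0.2095  0.1428] rot [ 0.0001 -0.      0.0005] pos [ 0.4378 -0.1335  0.1914] F [ 0.3 -0.9  0.9] w 1.001 ff 0.0 t 1.1
```

Request:
carry_out(commands=[{"translation":[0.1476,-0.2095,0.14],"rot":[0,0,0],"gripper":0},{"translation":[0.1476,-0.2095,0.14],"rot":[0,0,0],"gripper":0},{"translation":[0.1476,-0.2095,0.14],"rot":[0,0,0],"gripper":0},{"translation":[0.1476,-0.2095,0.14],"rot":[0,0,0],"gripper":0}])

```text
t: 1.6
position: [0.515, -0.0334, 0.1209]
eef_rot: [-3.141, 0.064, 0.003]
force: [-1.2, -1.2, 0.7]
width: 0.999
finger_force: 0.0
```

```bash
python3 -c "
from h import *
delta([.516,-.032,.042],-.043)"
```

```text
tool x [ 0.999 -0.041 -0.002] shift [ 0.0022 -0.0029  0.1577] rot [-0.0001  0.0011  0.0015] pos [ 0.515  -0.0334  0.1209] F [-1.2 -1.2  0.7] w 0.999 ff 0.0 t 1.6
```

Request:
carry_out(commands=[{"translation":[0,0,0.08],"rot":[0,0,0],"gripper":0},{"translation":[0,0,0.12],"rot":[0,0,0],"gripper":0},{"translation":[0,0,0.14],"rot":[0,0,0],"gripper":0},{"translation":[0,0,0.14],"rot":[0,0,0],"gripper":0},{"translation":[0,0,0.14],"rot":[0,0,0],"gripper":0}])

```text
t: 2.22
position: [0.5156, -0.0343, 0.0527]
eef_rot: [3.141, -0.067, 0.003]
force: [0.8, 0.2, -0.1]
width: 0.998
finger_force: 0.0
```

```bash
python3 -c "
from h import *
delta([.516,-.032,.041],-.043)
save(cam('scene'),'s1.png',(310,180,470,320),4)"
```

```text
tool x [ 0.999 -0.043  0.002] shift [ 0.0006 -0.0046  0.0234] rot [ 0.0001 -0.0011  0.0003] pos [ 0.5156 -0.0343  0.0527] F [ 0.8  0.2 -0.1] w 0.998 ff 0.0 t 2.225
```

View pics/s1.png

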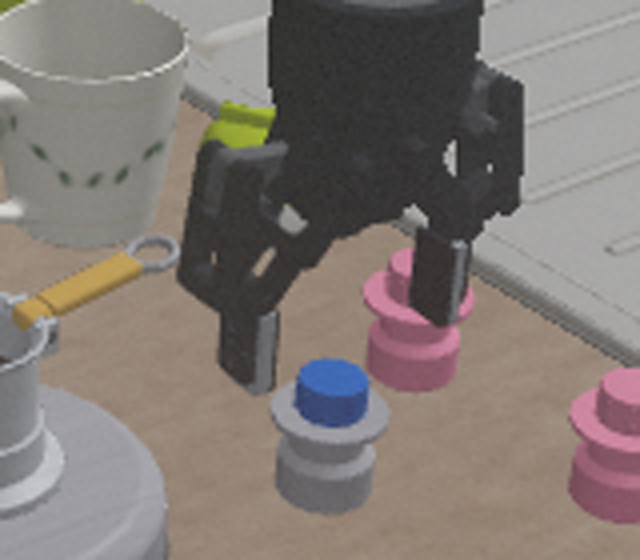

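The fingers stand open either side of the blue knob (crop 332,390), and the pink parts are clear. I'll descend, then close.

Request:
carry_out(commands=[{"translation":[0,-0.003,0.023],"rot":[0,0,0],"gripper":0},{"translation":[0,-0.003,0.023],"rot":[0,0,0],"gripper":0},{"translation":[0,-0.003,0.023],"rot":[0,0,0],"gripper":100},{"translation":[0,-0.003,0.023],"rot":[0,0,0],"gripper":150},{"translation":[0,-0.003,0.023],"rot":[0,0,0],"gripper":255},{"translation":[0,-0.003,0.023],"rot":[0,0,0],"gripper":255},{"translation":[0,-0.003,0.023],"rot":[0,0,0],"gripper":255},{"translation":[0,-0.003,0.023],"rot":[0,0,0],"gripper":255}])

```text
t: 3.28
position: [0.5154, -0.0324, 0.0404]
eef_rot: [3.141, -0.066, 0.001]
force: [0.4, 0.5, 6.3]
width: 0.298
finger_force: 58.9
```

```bash
python3 -c "
from h import *
delta([.516,-.032,.25],-.043)"
```

```text
tool x [ 0.999 -0.042  0.001] shift [ 0.0014 -0.0008 -0.4192] rot [ 0.     -0.0004  0.0005] pos [ 0.5154 -0.0324  0.0404] F [0.4 0.5 6.3] w 0.298 ff 58.941641449928284 t 3.275
```

Request:
carry_out(commands=[{"translation":[0,0,-0.05],"rot":[0,0,0],"gripper":255},{"translation":[0,0,-0.13],"rot":[0,0,0],"gripper":255},{"translation":[0,0,-0.21],"rot":[0,0,0],"gripper":255},{"translation":[0,0,-0.29],"rot":[0,0,0],"gripper":255},{"translation":[0,0,-0.29],"rot":[0,0,0],"gripper":255},{"translation":[0,0,-0.29],"rot":[0,0,0],"gripper":255},{"translation":[0,0,-0.29],"rot":[0,0,0],"gripper":255}])

```text
t: 4.15
position: [0.5147, -0.0323, 0.1836]
eef_rot: [-3.141, 0.066, 0.004]
force: [-0.5, -0.1, -2.6]
width: 0.299
finger_force: 59.7
```

```bash
python3 -c "
from h import *
delta([.540,.123,.18],-.043)"
```

```text
tool x [ 0.999 -0.042 -0.002] shift [ 0.0375 -0.3125  0.0073] rot [-0.0002  0.0016  0.0005] pos [ 0.5147 -0.0323  0.1836] F [-0.5 -0.1 -2.6] w 0.299 ff 59.6768456697464 t 4.15
```

Request:
carry_out(commands=[{"translation":[0.01,-0.08,0],"rot":[0,0,0],"gripper":255},{"translation":[0.02,-0.18,0],"rot":[0,0,0],"gripper":255},{"translation":[0.0375,-0.26,0],"rot":[0,0,0],"gripper":255},{"translation":[0.0375,-0.3125,0],"rot":[0,0,0],"gripper":255},{"translation":[0.0375,-0.3125,0],"rot":[0,0,0],"gripper":255},{"translation":[0.0375,-0.3125,0],"rot":[0,0,0],"gripper":255},{"translation":[0.0375,-0.3125,0],"rot":[0,0,0],"gripper":255}])

```text
t: 5.03
position: [0.5405, 0.1221, 0.1848]
eef_rot: [3.141, -0.068, -0.001]
force: [-0.2, 0.3, -2.0]
width: 0.299
finger_force: 59.7
```

```bash
python3 -c "
from h import *
delta([.540,.123,.155],-.043)
s=cam('scene');np.save('scene1.npy',s,allow_pickle=True)
o=readout.observe()['position']
for p in ([.54,.123,.119],[o[0],o[1],o[2]-.0404],[o[0],o[1],o[2]-.0019]): print((proj(s,p)-[229.6,179.6])*4, [((proj(s,np.array(p)+[.0235*np.cos(a),.0235*np.sin(a),0])-[229.6,179.6])*4).round().tolist() for a in np.arange(0,6.3,.785)])
save(s,'s2.png',(230,180,390,320),4)"
```

```text
tool x [ 0.999 -0.043 -0.   ] shift [-0.001  -0.0018  0.0597] rot [ 0.0001  0.0003 -0.0002] pos [0.5405 0.1221 0.1848] F [-0.2  0.3 -2. ] w 0.299 ff 59.74236845970154 t 5.025
[292.48989778 329.27066957] [[255.0, 300.0], [227.0, 323.0], [237.0, 350.0], [280.0, 365.0], [331.0, 359.0], [358.0, 336.0], [347.0, 309.0], [304.0, 295.0], [255.0, 300.0]]
[293.96670652 265.66370736] [[256.0, 237.0], [228.0, 259.0], [238.0, 286.0], [282.0, 301.0], [333.0, 295.0], [361.0, 272.0], [349.0, 246.0], [306.0, 232.0], [256.0, 237.0]]
[294.50170297 168.31006362] [[256.0, 141.0], [227.0, 162.0], [237.0, 187.0], [282.0, 202.0], [335.0, 196.0], [363.0, 175.0], [351.0, 150.0], [307.0, 136.0], [256.0, 141.0]]
```

View pics/s2.png

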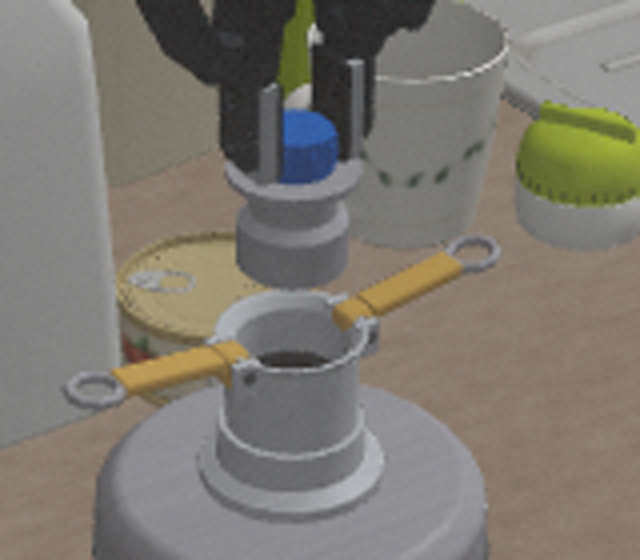

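The plug hangs at crop (293,220), coaxial with the port mouth at (293,330) to within about 0.5 mm. I'll lower it through the flare.

Request:
carry_out(commands=[{"translation":[-0.0022,-0.0018,0.02],"rot":[0,0,0],"gripper":255},{"translation":[-0.0022,-0.0018,0.04],"rot":[0,0,0],"gripper":255},{"translation":[-0.0022,-0.0018,0.05],"rot":[0,0,0],"gripper":255},{"translation":[-0.0022,-0.0018,0.05],"rot":[0,0,0],"gripper":255},{"translation":[-0.0022,-0.0018,0.055],"rot":[0,0,0],"gripper":255},{"translation":[-0.0022,-0.0018,0.06],"rot":[0,0,0],"gripper":255}])

```text
t: 5.82
position: [0.5396, 0.1239, 0.1551]
eef_rot: [-3.141, 0.066, -0.001]
force: [-1.0, -0.7, -2.6]
width: 0.294
finger_force: 59.7
```

Request:
carry_out(commands=[{"translation":[0,0,0.004],"rot":[0,0,0],"gripper":255},{"translation":[0,0,0.008],"rot":[0,0,0],"gripper":255},{"translation":[0,0,0.008],"rot":[0,0,0],"gripper":255}])

```text
t: 6.2
position: [0.5394, 0.1239, 0.1509]
eef_rot: [3.141, -0.066, -0.0]
force: [0.9, 0.1, -2.3]
width: 0.304
finger_force: 59.7
```

Request:
carry_out(commands=[{"translation":[0,0,0.006],"rot":[0,0,0],"gripper":255},{"translation":[0,0,0.012],"rot":[0,0,0],"gripper":255},{"translation":[0,0,0.018],"rot":[0,0,0],"gripper":255},{"translation":[0,0,0.018],"rot":[0,0,0],"gripper":255}])

```text
t: 6.7
position: [0.5393, 0.1239, 0.1417]
eef_rot: [3.141, -0.066, -0.001]
force: [1.2, -0.5, -2.2]
width: 0.299
finger_force: 59.7
```

Request:
carry_out(commands=[{"translation":[0,0,0.004],"rot":[0,0,0],"gripper":255},{"translation":[0,0,0.008],"rot":[0,0,0],"gripper":255},{"translation":[0,0,0.008],"rot":[0,0,0],"gripper":255}])

```text
t: 7.08
position: [0.5395, 0.1239, 0.1381]
eef_rot: [-3.141, 0.066, -0.0]
force: [-0.6, 0.5, -1.1]
width: 0.296
finger_force: 60.0
```

Request:
carry_out(commands=[{"translation":[0,0,0.004],"rot":[0,0,0],"gripper":255},{"translation":[0,0,0.008],"rot":[0,0,0],"gripper":255},{"translation":[0,0,0.008],"rot":[0,0,0],"gripper":255}])

```text
t: 7.45
position: [0.5395, 0.1239, 0.134]
eef_rot: [-3.141, 0.066, -0.0]
force: [0.1, 0.1, 2.2]
width: 0.297
finger_force: 60.3
```

Request:
carry_out(commands=[{"translation":[0,0,0.003],"rot":[0,0,0],"gripper":255},{"translation":[0,0,0.006],"rot":[0,0,0],"gripper":255},{"translation":[0,0,0.006],"rot":[0,0,0],"gripper":255}])

```text
t: 7.82
position: [0.5395, 0.1239, 0.1309]
eef_rot: [-3.141, 0.066, 0.0]
force: [0.6, 0.5, 2.8]
width: 0.297
finger_force: 60.3
```

Request:
carry_out(commands=[{"translation":[0,0,0.002],"rot":[0,0,0],"gripper":255},{"translation":[0,0,0.002],"rot":[0,0,0],"gripper":255}])

```text
t: 8.07
position: [0.5395, 0.1239, 0.13]
eef_rot: [-3.141, 0.066, 0.0]
force: [1.0, 0.4, 3.8]
width: 0.296
finger_force: 60.4
```

Request:
carry_out(commands=[{"translation":[0,0,0.002],"rot":[0,0,0],"gripper":255},{"translation":[0,0,0.002],"rot":[0,0,0],"gripper":255}])

```text
t: 8.32
position: [0.5394, 0.1239, 0.129]
eef_rot: [-3.141, 0.066, 0.0]
force: [-0.8, 0.5, 3.8]
width: 0.298
finger_force: 60.4
```

Request:
carry_out(commands=[{"translation":[0,0,0.001],"rot":[0,0,0],"gripper":255},{"translation":[0,0,0.001],"rot":[0,0,0],"gripper":255}])

```text
t: 8.57
position: [0.5395, 0.1239, 0.1285]
eef_rot: [-3.141, 0.066, 0.0]
force: [0.6, 0.4, 3.5]
width: 0.297
finger_force: 60.4
```

Request:
carry_out(commands=[{"translation":[0,0,0.001],"rot":[0,0,0],"gripper":255},{"translation":[0,0,0.001],"rot":[0,0,0],"gripper":255}])

```text
t: 8.82
position: [0.5395, 0.1239, 0.128]
eef_rot: [-3.141, 0.066, 0.0]
force: [0.3, -0.3, 3.7]
width: 0.296
finger_force: 60.4
```

Request:
carry_out(commands=[{"translation":[0,0,0.001],"rot":[0,0,0],"gripper":255},{"translation":[0,0,0.001],"rot":[0,0,0],"gripper":255}])

```text
t: 9.07
position: [0.5395, 0.1239, 0.1275]
eef_rot: [3.141, -0.066, -0.0]
force: [0.2, 0.9, 4.4]
width: 0.299
finger_force: 60.4
```

Request:
carry_out(commands=[{"translation":[0,0,0.001],"rot":[0,0,0],"gripper":255},{"translation":[0,0,0.001],"rot":[0,0,0],"gripper":255}])

```text
t: 9.32
position: [0.5395, 0.1239, 0.127]
eef_rot: [-3.141, 0.066, 0.0]
force: [1.3, 0.9, 4.4]
width: 0.297
finger_force: 60.4
```

Request:
carry_out(commands=[{"translation":[0,0,0.001],"rot":[0,0,0],"gripper":255},{"translation":[0,0,0.001],"rot":[0,0,0],"gripper":255}])

```text
t: 9.57
position: [0.5394, 0.1239, 0.1265]
eef_rot: [-3.141, 0.066, 0.0]
force: [-0.1, 0.9, 3.7]
width: 0.296
finger_force: 60.4
```

Request:
carry_out(commands=[{"translation":[0,0,0.001],"rot":[0,0,0],"gripper":255},{"translation":[0,0,0.001],"rot":[0,0,0],"gripper":255}])

```text
t: 9.82
position: [0.5395, 0.1239, 0.126]
eef_rot: [-3.141, 0.066, 0.0]
force: [-0.5, 0.8, 5.2]
width: 0.297
finger_force: 60.4
```

Request:
carry_out(commands=[{"translation":[0,0,0.001],"rot":[0,0,0],"gripper":255},{"translation":[0,0,0.001],"rot":[0,0,0],"gripper":255}])

```text
t: 10.07
position: [0.5396, 0.1239, 0.1259]
eef_rot: [-3.141, 0.066, -0.001]
force: [-0.8, 1.0, 7.3]
width: 0.303
finger_force: 60.9
```

Request:
carry_out(commands=[{"translation":[0,0,0.001],"rot":[0,0,0],"gripper":255},{"translation":[0,0,0.001],"rot":[0,0,0],"gripper":255}])

```text
t: 10.32
position: [0.5398, 0.1239, 0.1258]
eef_rot: [-3.141, 0.066, -0.002]
force: [-0.7, 0.6, 11.8]
width: 0.295
finger_force: 61.3
```

Request:
carry_out(commands=[{"translation":[0,0,0.0012],"rot":[0,0,0],"gripper":255},{"translation":[0,0,0.0012],"rot":[0,0,0],"gripper":255},{"translation":[0,0,0.0012],"rot":[0,0,0],"gripper":255}])

```text
t: 10.7
position: [0.54, 0.1239, 0.1258]
eef_rot: [-3.141, 0.066, -0.003]
force: [-3.1, -0.4, 15.7]
width: 0.298
finger_force: 61.8
```

Request:
carry_out(commands=[{"translation":[0,0,0.0006],"rot":[0,0,0],"gripper":255},{"translation":[0,0,0.0006],"rot":[0,0,0],"gripper":255},{"translation":[0,0,0.0006],"rot":[0,0,0],"gripper":255},{"translation":[0,0,0.0006],"rot":[0,0,0],"gripper":255},{"translation":[0,0,0.0006],"rot":[0,0,0],"gripper":255},{"translation":[0,0,0.0006],"rot":[0,0,0],"gripper":255},{"translation":[0,0,0.0006],"rot":[0,0,0],"gripper":255}])

```text
t: 11.58
position: [0.5401, 0.124, 0.1258]
eef_rot: [-3.141, 0.066, -0.004]
force: [-4.2, 0.1, 19.1]
width: 0.303
finger_force: 62.0
```

```bash
python3 -c "
from h import *
delta([.5398,.1235,.195],-.043)
s=cam('scene');save(s,'s3.png',(230,180,390,320),4)"
```

```text
tool x [ 0.999 -0.042  0.002] shift [-0.0002  0.0009 -0.1384] rot [-0.0003 -0.0016  0.0006] pos [0.5401 0.124  0.1258] F [-4.2  0.1 19.1] w 0.303 ff 61.96804404258728 t 11.575
```

View pics/s3.png

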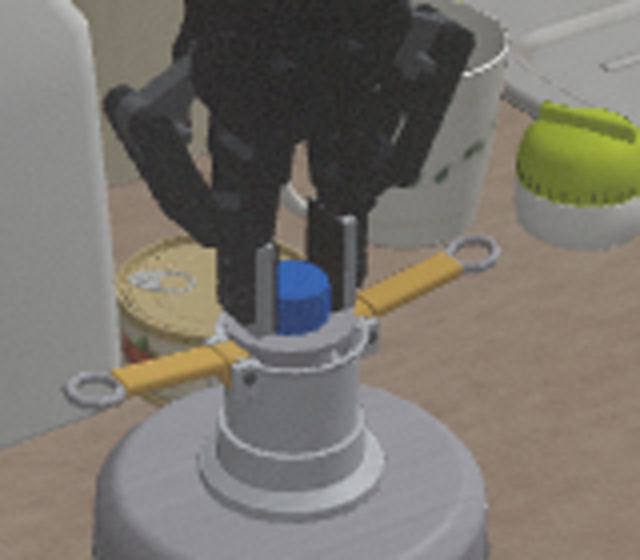

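The plug is seated: TCP 0.1258 puts plug_mid about 6.6 mm below the mouth. It was held at about 19–21 N and both arms are still up. Next I'll unload, release slightly and rise.

Request:
carry_out(commands=[{"translation":[0,0,-0.002],"rot":[0,0,0],"gripper":255},{"translation":[0,0,-0.003],"rot":[0,0,0],"gripper":255},{"translation":[0,0,-0.003],"rot":[0,0,0],"gripper":145},{"translation":[0,0,-0.003],"rot":[0,0,0],"gripper":145},{"translation":[0,0,-0.003],"rot":[0,0,0],"gripper":145}])

```text
t: 12.25
position: [0.5393, 0.1238, 0.1254]
eef_rot: [3.141, -0.066, -0.001]
force: [-0.4, -0.8, 0.2]
width: 0.43
finger_force: 0.0
```

Request:
carry_out(commands=[{"translation":[0,0,-0.02],"rot":[0,0,0],"gripper":145},{"translation":[0,0,-0.06],"rot":[0,0,0],"gripper":145},{"translation":[0,0,-0.1],"rot":[0,0,0],"gripper":15},{"translation":[0,0,-0.1],"rot":[0,0,0],"gripper":15},{"translation":[0,0,-0.1],"rot":[0,0,0],"gripper":15},{"translation":[0,0,-0.1],"rot":[0,0,0],"gripper":15}])

```text
t: 13.0
position: [0.5391, 0.1239, 0.1748]
eef_rot: [3.141, -0.066, -0.002]
force: [0.5, -0.9, -0.6]
width: 0.941
finger_force: 0.0
```

```bash
python3 -c "
from h import *
delta([.5398,.1238,.12],-.043)
s=cam('scene');save(s,'s4.png',(230,180,390,320),4)"
```

```text
tool x [ 0.999 -0.042 -0.001] shift [0.0015 0.     0.1096] rot [0.0002 0.0009 0.0005] pos [0.5391 0.1239 0.1748] F [ 0.5 -0.9 -0.6] w 0.941 ff 0.0 t 13.0
```

View pics/s4.png

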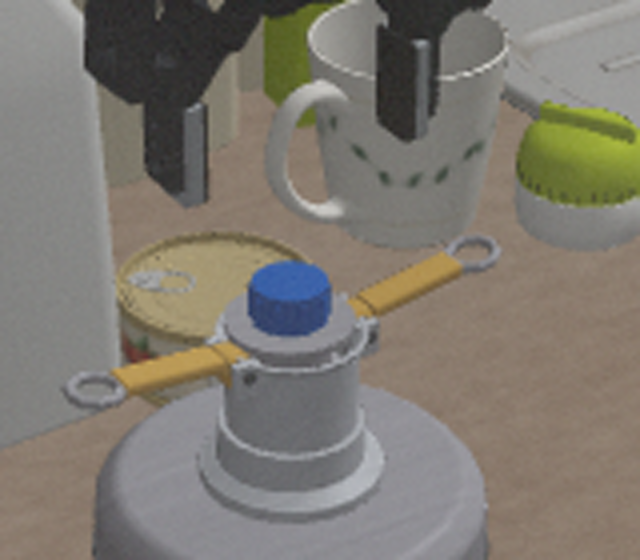

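The plug stays seated (crop 290,300) with both arms still raised, and the fingers are 80 mm apart above them. I'll lower astride.

Request:
carry_out(commands=[{"translation":[0.0015,0,0.05],"rot":[0,0,0],"gripper":15},{"translation":[0.0015,0,0.09],"rot":[0,0,0],"gripper":15},{"translation":[0.0015,0,0.11],"rot":[0,0,0],"gripper":15},{"translation":[0.0015,0,0.12],"rot":[0,0,0],"gripper":15},{"translation":[0.0015,0,0.13],"rot":[0,0,0],"gripper":15},{"translation":[0.0015,0,0.13],"rot":[0,0,0],"gripper":15}])

```text
t: 13.8
position: [0.5404, 0.1239, 0.1109]
eef_rot: [-3.141, 0.066, -0.001]
force: [-0.7, -0.6, -0.1]
width: 0.94
finger_force: 0.0
```

Request:
carry_out(commands=[{"translation":[0,0,0.008],"rot":[0,0,0],"gripper":15},{"translation":[0,0,0.016],"rot":[0,0,0],"gripper":15},{"translation":[0,0,0.016],"rot":[0,0,0],"gripper":15}])

```text
t: 14.18
position: [0.541, 0.124, 0.104]
eef_rot: [-3.14, 0.066, -0.004]
force: [0.4, -1.2, 8.1]
width: 0.941
finger_force: 5.7
```

Contact is gentle, so I'll keep going down.

Request:
carry_out(commands=[{"translation":[0,0,0.008],"rot":[0,0,0],"gripper":15},{"translation":[0,0,0.016],"rot":[0,0,0],"gripper":15},{"translation":[0,0,0.02],"rot":[0,0,0],"gripper":15},{"translation":[0,0,0.02],"rot":[0,0,0],"gripper":15}])

```text
t: 14.68
position: [0.5411, 0.124, 0.0939]
eef_rot: [-3.14, 0.066, -0.004]
force: [1.0, 0.0, 6.1]
width: 0.94
finger_force: 3.1
```

Request:
carry_out(commands=[{"translation":[0,0,0.008],"rot":[0,0,0],"gripper":15},{"translation":[0,0,0.016],"rot":[0,0,0],"gripper":15},{"translation":[0,0,0.024],"rot":[0,0,0],"gripper":15},{"translation":[0,0,0.024],"rot":[0,0,0],"gripper":15}])

```text
t: 15.18
position: [0.5408, 0.124, 0.0812]
eef_rot: [-3.141, 0.066, -0.003]
force: [1.9, -0.4, 2.4]
width: 0.942
finger_force: 1.9
```

```bash
python3 -c "
from h import *
delta([.5398,.1238,.08],-.043)
s=cam('scene');save(s,'s5.png',(230,180,390,320),4)"
```

```text
tool x [ 0.999 -0.042  0.002] shift [-0.0019  0.0004  0.0024] rot [-0.0003 -0.0011  0.0005] pos [0.5408 0.124  0.0812] F [ 1.9 -0.4  2.4] w 0.942 ff 1.9241750333458185 t 15.175
```

View pics/s5.png

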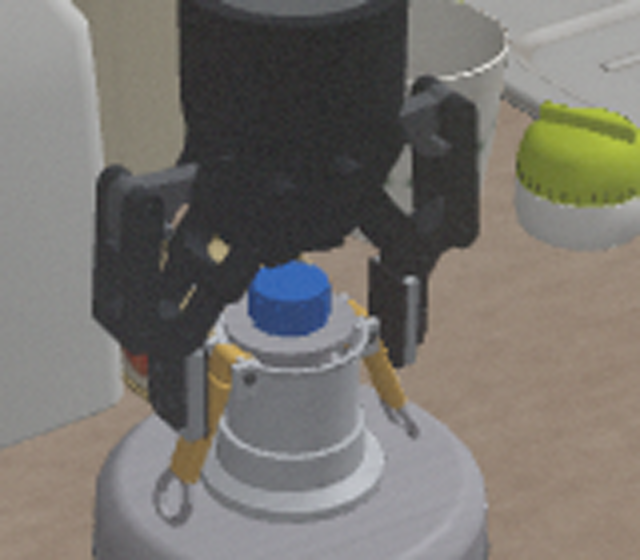

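Both arms hang at about 1 rad beside the port, with the pads outside them (crop 195,400 and 410,330). I'll close to positions in steps, so the 60 N grip never loads the arm stops, watching the pad force.

Request:
carry_out(commands=[{"translation":[0,0,0],"rot":[0,0,0],"gripper":25},{"translation":[0,0,0],"rot":[0,0,0],"gripper":35},{"translation":[0,0,0],"rot":[0,0,0],"gripper":45},{"translation":[0,0,0],"rot":[0,0,0],"gripper":45}])

```text
t: 15.72
position: [0.5402, 0.1239, 0.0807]
eef_rot: [-3.141, 0.066, -0.0]
force: [1.2, -0.4, 3.6]
width: 0.822
finger_force: 2.6
```

Request:
carry_out(commands=[{"translation":[0,0,0],"rot":[0,0,0],"gripper":50},{"translation":[0,0,0],"rot":[0,0,0],"gripper":55},{"translation":[0,0,0],"rot":[0,0,0],"gripper":58},{"translation":[0,0,0],"rot":[0,0,0],"gripper":58}])

```text
t: 16.23
position: [0.5401, 0.1239, 0.0806]
eef_rot: [3.141, -0.066, -0.0]
force: [0.5, -0.2, 3.4]
width: 0.771
finger_force: 2.5
```

Request:
carry_out(commands=[{"translation":[0,0,0],"rot":[0,0,0],"gripper":61},{"translation":[0,0,0],"rot":[0,0,0],"gripper":64},{"translation":[0,0,0],"rot":[0,0,0],"gripper":64},{"translation":[0,0,0],"rot":[0,0,0],"gripper":64}])

```text
t: 16.73
position: [0.5402, 0.1238, 0.0806]
eef_rot: [3.141, -0.066, -0.0]
force: [-1.2, 0.4, 4.5]
width: 0.753
finger_force: 2.5
```

Request:
carry_out(commands=[{"translation":[0,0,0],"rot":[0,0,0],"gripper":66},{"translation":[0,0,0],"rot":[0,0,0],"gripper":67},{"translation":[0,0,0],"rot":[0,0,0],"gripper":67}])

```text
t: 17.1
position: [0.5402, 0.1239, 0.0806]
eef_rot: [-3.141, 0.066, 0.0]
force: [-1.7, 0.3, 3.7]
width: 0.74
finger_force: 2.6
```

Request:
carry_out(commands=[{"translation":[0,0,0],"rot":[0,0,0],"gripper":68},{"translation":[0,0,0],"rot":[0,0,0],"gripper":68},{"translation":[0,0,0],"rot":[0,0,0],"gripper":68}])

```text
t: 17.48
position: [0.5402, 0.1238, 0.0806]
eef_rot: [3.141, -0.066, -0.0]
force: [-0.6, -0.2, 4.0]
width: 0.735
finger_force: 2.6
```

Request:
carry_out(commands=[{"translation":[0,0,0],"rot":[0,0,0],"gripper":69},{"translation":[0,0,0],"rot":[0,0,0],"gripper":69}])

```text
t: 17.73
position: [0.5402, 0.1238, 0.0806]
eef_rot: [3.141, -0.066, -0.0]
force: [-1.1, -0.4, 4.2]
width: 0.728
finger_force: 2.8
```

Request:
carry_out(commands=[{"translation":[0,0,0],"rot":[0,0,0],"gripper":70},{"translation":[0,0,0],"rot":[0,0,0],"gripper":70}])

```text
t: 17.98
position: [0.5402, 0.1238, 0.0806]
eef_rot: [3.141, -0.066, -0.0]
force: [-1.9, -2.2, 4.6]
width: 0.726
finger_force: 3.6
```

Request:
carry_out(commands=[{"translation":[0,0,0],"rot":[0,0,0],"gripper":71},{"translation":[0,0,0],"rot":[0,0,0],"gripper":71}])

```text
t: 18.23
position: [0.5402, 0.1237, 0.0807]
eef_rot: [3.141, -0.066, -0.0]
force: [-2.6, -2.5, 5.8]
width: 0.721
finger_force: 7.4
```

Request:
carry_out(commands=[{"translation":[0,0,0],"rot":[0,0,0],"gripper":72},{"translation":[0,0,0],"rot":[0,0,0],"gripper":72}])

```text
t: 18.48
position: [0.5402, 0.1237, 0.0808]
eef_rot: [3.141, -0.066, -0.0]
force: [-2.2, -2.7, 7.4]
width: 0.723
finger_force: 13.5
```

Both arms are on their stops: the opening has stalled at 61.4 mm with 13.5 N per pad. I'll hold briefly, open, rise and check.

Request:
carry_out(commands=[{"translation":[0,0,0],"rot":[0,0,0],"gripper":72},{"translation":[0,0,0],"rot":[0,0,0],"gripper":72},{"translation":[0,0,0],"rot":[0,0,0],"gripper":15},{"translation":[0,0,0],"rot":[0,0,0],"gripper":15},{"translation":[0,0,0],"rot":[0,0,0],"gripper":15},{"translation":[0,0,-0.02],"rot":[0,0,0],"gripper":15},{"translation":[0,0,-0.06],"rot":[0,0,0],"gripper":15},{"translation":[0,0,-0.12],"rot":[0,0,0],"gripper":15}])

```text
t: 19.48
position: [0.54, 0.1238, 0.1414]
eef_rot: [3.141, -0.066, -0.001]
force: [-0.2, 0.1, 0.3]
width: 0.942
finger_force: 0.0
```

Request:
carry_out(commands=[{"translation":[0,0,-0.1],"rot":[0,0,0],"gripper":15},{"translation":[0,0,-0.16],"rot":[0,0,0],"gripper":15},{"translation":[0,0,-0.16],"rot":[0,0,0],"gripper":15},{"translation":[0,0,-0.16],"rot":[0,0,0],"gripper":15},{"translation":[0,0,-0.16],"rot":[0,0,0],"gripper":15}])

```text
t: 20.1
position: [0.5398, 0.1238, 0.2196]
eef_rot: [3.141, -0.066, -0.003]
force: [0.0, -0.3, -0.3]
width: 0.941
finger_force: 0.0
```

```bash
python3 -c "
from h import *
s=cam('scene');save(s,'s6.png',(230,180,390,320),4)"
```

```text
(no output)
```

View pics/s6.png

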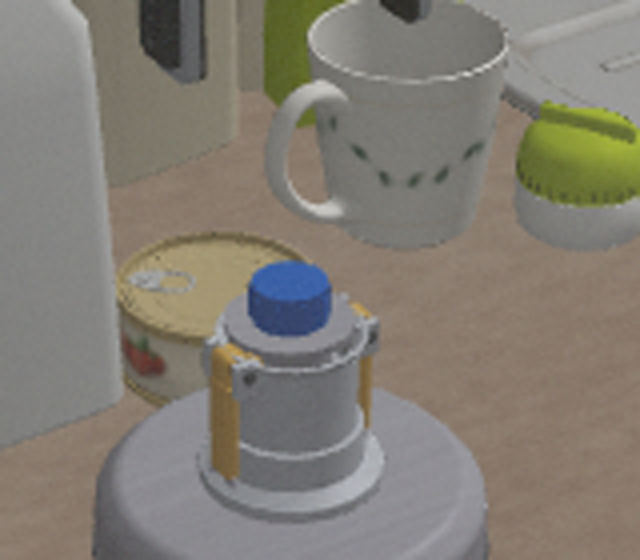

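Both arms hang vertical beside the port (crop 227,420 and 366,380). The plug is seated upright, the gripper is clear and the bystanders haven't moved, so I'll hand in.

```bash
python3 -c "
from h import *
print(job_done())"
```

```text
the job is handed in; nothing more can be done
None
```

I seated the plug with about 20 N, swung both cam arms down together to lock it, released it and handed the job in at about 20 s of the 62 s; the final picture shows it as required, but no verdict came back.

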